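# Load a post foot into a welding jig

### The arm

A 7-joint arm with a two-finger parallel gripper is mounted at the origin on the work surface. World frame = base frame: x ahead of the robot, y to its left, z up, the work surface at z = 0. Lengths are in m, angles in rad, forces in N, time in s.
With the tool pointing down it reaches from about 0.425 to 0.875 m from the base axis. Payload 4.7 kg.
Tool frame: the origin (TCP) lies at the very end of the fingers, on their centre line; the grasp point (between the pads) lies 19 mm behind it (manip.grip_depth is the distance from the TCP to the grasp point, in m); x points along the fingers, y is the direction in which the jaws open and shut, and the axes are right-handed (so a half turn about x gives the same grasp; the last joint's range is limited). The gripper opens to 87 mm and grips with 3 to 60 N. Pads are 19 mm wide; open, the fingers measure 117 mm over their backs; the gripper's body (75 mm by 190 mm) begins 51 mm behind the grasp point.
Start: joints at [-1.191, 0.321, -0.07, 1.45, 0.023, 1.371, -0.057], TCP at [0.233, 0.607, 0.223] pointing down, gripper open.
Joint ranges: [-2.86, 2.86], [-0.3, 2.09], [-1.38, 1.24], [0.06, 2.45], [-1.56, 4.7], [0.09, 2.05], [-2.69, 2.69]. Speed limits (rad/s): [2.57, 2.57, 3.14, 3.14, 3.14, 3.14, 3.14].

### API

Orientations are given as a rotation vector (axis times angle).
In Python, from workcell import manip gives the robot as it stands.
- The arm moves only by the tool arm_command, never from a script. Its argument "rows" is text: rows parted by semicolons, each of 6 numbers parted by spaces: the shift along the world's x, y, z in cm, then the turn, a rotation vector about the world's x, y, z in rad. A call has 1 to 8 rows; each row is the pose to reach, as a shift and turn from the pose measured when the call began; what a row does not reach only later rows make up. A row lasts 1/12 s, in which the tool goes at most 41.7 mm and 7.16 degrees, less where a joint would pass 70% of its speed; a pose out of reach is approached as far as the arm can. A call with a gripper value outside its range is refused whole. "jaw" is the finger opening in cm, from 0 to 8.7, set as the call begins (left out, the last holds). The fingers move at their own pace and stop on an object; "grip_force" is the grip in N (left out, the last holds). Time passes only in rows, so rows that repeat a pose let the fingers close. It gives the time, the measured TCP pose, the force and the opening at its end, in the units of the state.
- manip.read_state(): the state, without advancing time (a new reading comes with each control period).
- manip.get_image(name): name is "scene" or "top"; returns the picture (420x560x3 uint8, red, green, blue); there is no depth.
- manip.get_calibration(name): a dict with "vertical_fov" (degrees; the focal length in pixels is half the picture's height over the tangent of half this angle, whatever the lens; pixels are square), "cx", "cy" (the principal point, pixels), "distortion" ([k1, k2, p1, p2, k3] as OpenCV has them; the pictures are not rectified), "rvec" (rotation vector, rad) and "tvec" (3), from world to camera coordinates, as OpenCV has them. Camera axes: x right, y down, z forward; pixel columns grow to the right and rows downward; lengths in m; the calibration is good to about 2 mm. A picture is of the moment at which its call begins. get_calibration takes no time and is no camera call.
- manip.job_done(): hands the job in, once; it reports no verdict.
The state is a dict: "time": time; "qpos": joint angles; "dq": joint speeds; "tau": joint torques, N m; "tcp_pos": TCP position; "tool_rot": TCP orientation; "force": force on the tool from outside, world axes, zero at the start; "torque": the same for the moment, N m; "finger_gap": finger opening in m.
Only numpy, scipy, OpenCV 4.12 (cv2) and the standard library are available. Lean on these libraries where they do the work, as an engineer would, in place of code of your own. Each camera call takes 0.05 s, during which the arm holds its last target. There are 200 camera calls.

### The job

Load the post foot whose plate has a tongue into the welding jig, ready for tacking: the tongue goes in under the keeper strap, the plate lies flat on the pocket floor, and it is pushed fully home and square against both the end stop behind the strap, so that the stop's little spring plunger is pushed in, and the tall side fence. The end stop is set differently for each job, so find it by feel, without ramming it; then let go, and leave the plain foot, the standing pipe stub and the spray can where they are.

Things in the scene. Friction and masses are not known exactly. Their poses are not given: they have to be found in the camera images.
- foot: loose steel post foot, 0.48 to 0.78 kg. Plate 8 mm thick: a rectangle 80 mm long (x) by 70 wide (y) with a tongue 40 wide sticking out 45 mm from the middle of its -x end (T-shaped from above, 125 long in all); a tube stub stands on the rectangle's middle. Origin: centre of the rectangle's underside, under the stub; x points away from the tongue, z up. Starts flat on the bench
- stub_top (a point): centre of the top of the foot's stub, 63 mm above its underside. The stub is rectangular tube, 40 mm along the foot's x by 30 along its y, from the plate's top (z = 8) up; its flat sides are the place to grip, best across the 30 mm
- tongue_tip (a point): middle of the lower edge of the foot's tongue end, 85 mm from the foot's origin along its -x; axes as the foot's
- jig: fixed steel welding jig; base plate 10 mm thick, x -125 to +100 and y -65 to +65 mm, its top is the pocket's floor. Origin at bench level; keeper end at its -x, tall fence at its +y. Low rails, 6 mm above the floor and 12 thick, close the other sides: heel rail face at x = +72, side rail face at y = -36. The foot goes in with its axes along the jig's, tongue to -x. A push of about 10 N is plenty
- slot (a point): point on the pocket's floor under the front edge of the keeper strap, over which the tongue's middle line lies when the foot is against the fence: jig x = -44, y = +3, z = +10 mm; axes as the jig's. Under the strap is the tongue's slot, from y = -25 to +31 between two posts (x -58 to -44) which the wider plate does not pass
- strap (a point): middle of the lower front edge of the rigid keeper strap: jig x = -44, y = +1, z = +25 mm. It bridges the slot from x = -58 to -44, 15 to 21 mm above the floor, y -48 to +50. From its front edge to the heel rail is 116 mm, less than the foot's 125, so the foot cannot go in level: tongue first under the strap, other end raised (8 to 14 degrees works)
- plunger (a joint): how far the end stop's light spring plunger (0.4 to 1.2 N, 7 mm pin at half the plate's thickness) is pushed in: 0 free, 0.004 m flush with the stop's hard face. That face, 36 mm wide, 12 high, looks to +x at jig x between -60 and -82, behind the strap: its setting differs each time and is not reported. The plunger does not push the released foot back
- fence (a point): middle of the top inner edge of the tall side fence: jig x = +20, y = +38, z = +26 mm. The fence's face looks to -y, stands 16 mm above the floor, 12 mm thick, from x = -44 to +84. The pocket is 4 mm wider than the foot
- plain_foot: a similar loose steel foot without a tongue, not wanted: plate 80 x 70 x 8 mm, square 30 mm stub up to 58 mm high; origin under its centre; it lies at the other of the two places
- pipe_stub: loose short round pipe standing on end, 48 mm across, 75 mm tall; origin at its foot
- spray: loose spray can standing upright, 64 mm across, 190 mm tall; origin at its foot
Things that resemble listed ones, but are neither listed nor needed, are in the scene too. Leave any blue or purple look-alike of the foot alone.

How it is judged:
By the outcome, as a careful person would: the job done as asked, in the order asked, and still so for the second after the job is handed in, with the robot touching nothing.
It also fails if it takes over 54 s, if anything falls off the work surface, if the arm or the gripper's body presses on something with over 40 N, if the wrist force passes 120 N, or if a joint passes its speed limit or range.

## Working session

There is one attempt and no reset: what is moved stays moved. The work goes in short steps, Python scripts to look and compute and a tool call to move; the robot and the scene stay as the last step left them, time stands still between calls to the robot, and variables do not carry over. Pictures are saved under pics/ and viewed, about 8 in all and at most 12, crops included, and the job is handed in when it is done.

Besides the shell and the picture viewer there is one more tool, called after ">>>" as name(argument=value, ...), one argument or row to a line, values as JSON. arm_command: Moves the arm, as the interface text tells. Its arguments: {"type":"object","properties":{"rows":{"type":"string"},"jaw":{"type":"number"},"grip_force":{"type":"number"}},"required":["rows"]}

```bash
mkdir -p pics
cat > h.py <<'E'
import numpy as np, cv2
from workcell import manip
def K(n):
    c=manip.get_calibration(n); f=210/np.tan(np.radians(c["vertical_fov"])/2)
    return np.array([[f,0,c["cx"]],[0,f,c["cy"]],[0,0,1]]),np.array(c["distortion"],float),np.array(c["rvec"],float),np.array(c["tvec"],float)
def ray(n,uv,z):
    k,d,r,t=K(n); R=cv2.Rodrigues(r)[0]
    p=cv2.undistortPoints(np.array(uv,float).reshape(-1,1,2),k,d).reshape(-1,2)
    o=-R.T@t; v=np.c_[p,np.ones(len(p))]@R
    return o+v*((z-o[2])/v[:,2])[:,None]
def proj(n,P):
    k,d,r,t=K(n); return cv2.projectPoints(np.array(P,float).reshape(-1,1,3),r,t,k,d)[0].reshape(-1,2)
def shot(n,f):
    im=manip.get_image(n); cv2.imwrite("pics/"+f,im[:,:,::-1]); return im
E
python3 - <<'E'
from h import *
for n in("scene","top"): shot(n,n+"0.png"); k,d,r,t=K(n); print(n,k[0,0],-cv2.Rodrigues(r)[0].T@t)
s=manip.read_state(); print(s, manip.grip_depth)
E
```

```text
scene 469.9512437238985 [ 1.19232746 -0.07424864  0.95220836]
top 415.97967137194667 [ 0.50042794 -0.07507656  1.07909789]
{'time': 0.1, 'qpos': array([-1.19087855,  0.32174166, -0.07009513,  1.45154372,  0.02260585,
        1.37081613, -0.05688838]), 'dq': array([-0.00030912, -0.00031292, -0.00256902, -0.00237765, -0.00033911,
        0.00073411, -0.00067215]), 'tau': array([-1.01654445e-03, -4.92573524e+01, -4.06236621e-01, -3.13400531e+01,
       -6.40669232e-02,  3.94377764e-02,  6.64646245e-05]), 'tcp_pos': array([0.23237691, 0.60650978, 0.22158032]), 'tool_rot': array([ 0.28564423,  1.55189602, -0.28833949]), 'force': array([ 0.61803992, -0.08128892, -0.08133136]), 'torque': array([-0.04050855, -0.00925582,  0.00060191]), 'finger_gap': 0.08709250164841995} 0.0187
```

View pics/scene0.png

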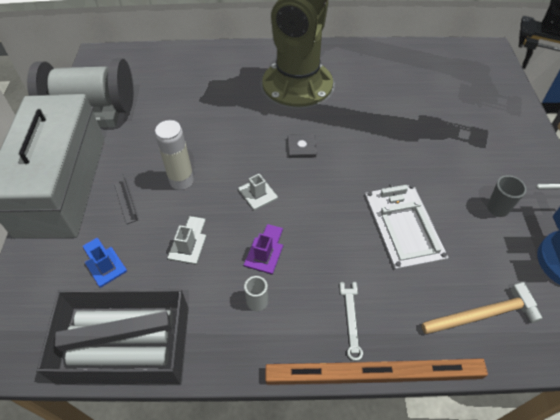

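View pics/top0.png

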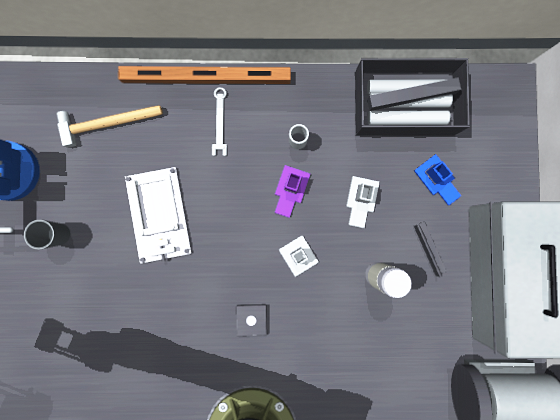

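The scene shows the tongued white foot at about top (363,200), its tongue pointing down towards the robot. The jig is at (158,213) with its keeper end at the bottom (158,247). The plain foot is at (298,256), the pipe at (299,134) and the spray can at (392,281). Next I'll zoom in on the foot and the jig.

Run:
```python
from h import *
im=cv2.imread("pics/top0.png")
a=cv2.resize(im[160:272,115:205],None,fx=5,fy=5,interpolation=cv2.INTER_CUBIC)
b=cv2.resize(im[170:235,338:392],None,fx=6,fy=6,interpolation=cv2.INTER_CUBIC)
o=np.zeros((560,774,3),np.uint8); o[:560,:450]=a; o[:390,450:774]=b
cv2.imwrite("pics/crop.png",o)
# foot white mask
g=im.min(2); m=(g>150).astype(np.uint8); 
n,l,s,c=cv2.connectedComponentsWithStats(m)
for i in range(1,n):
    if s[i,4]>150: print(s[i],c[i])
```

```text
[ 529   42   31  159 3346] [548.56066946 122.05558876]
[   0   55  350    9 1244] [121.82234727  59.68167203]
[370  79  75  16 613] [396.08482871  84.62969005]
[212  87  15  69 539] [219.10018553 123.3283859 ]
[412  96  41  10 278] [435.35611511 101.56834532]
[ 57 106 103  40 900] [ 96.59555556 121.62444444]
[ 370  111   81   13 1003] [410.31605184 117.13260219]
[ 124  167   67   97 4468] [157.59265891 214.60474485]
[ 346  176   33   52 1007] [360.60675273 200.63455809]
[ 502  202   58  165 8036] [530.32702837 278.84009457]
[279 236  39  41 870] [297.98735632 255.67011494]
[368 267  16  23 156] [374.01923077 274.80769231]
[381 269  30  29 713] [395.63814867 282.88639551]
[ 492  384   68   36 2257] [527.07487816 401.80460789]
```

View pics/crop.png

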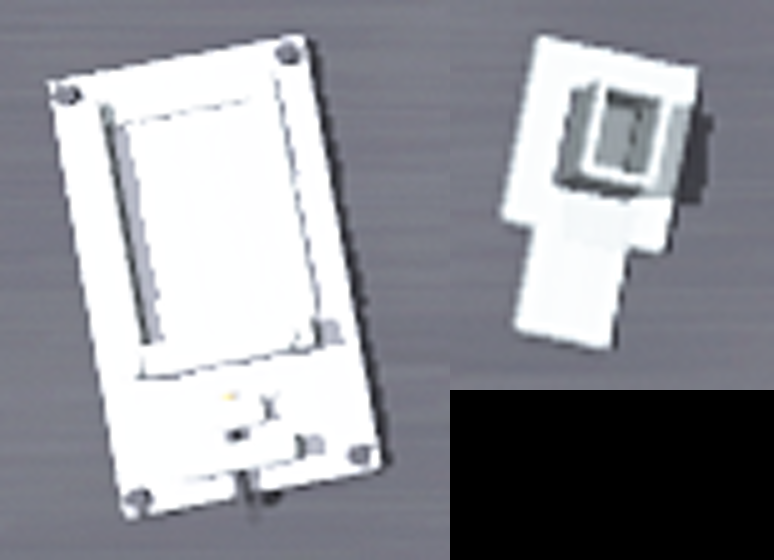

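Run:
```python
from h import *
c=lambda L:np.array(L,float)/5+[114.6,159.6]
f=lambda L:(np.array(L,float)-[450,0])/6+[337.6,169.6]
def pose(uv,z,M,name):
    P=ray("top",uv,z)[:,:2]; M=np.array(M,float)/1000
    A=M-M.mean(0);B=P-P.mean(0)
    th=np.arctan2((A[:,0]*B[:,1]-A[:,1]*B[:,0]).sum(),(A*B).sum())
    R=np.array([[np.cos(th),-np.sin(th)],[np.sin(th),np.cos(th)]])
    t=P.mean(0)-R@M.mean(0); print(name,t.round(4),np.degrees(th).round(2),"res mm",((P-(M@R.T+t))*1000).round(1).tolist(), "scale",np.linalg.norm(B)/np.linalg.norm(A))
    return t,th
pose(c([(50,80),(300,37),(380,470),(122,520)]),.010,[(100,65),(100,-65),(-125,-65),(-125,65)],"jig corners")
pose(c([(67,93),(289,52),(360,455),(138,498)]),.010,[(88,57),(88,-57),(-113,-57),(-113,57)],"jig holes")
pose(f([(538,36),(697,68),(667,250),(635,242),(609,347),(516,330),(534,225),(503,215)]),.008,[(40,35),(40,-35),(-40,-35),(-40,-20),(-85,-20),(-85,20),(-40,20),(-40,35)],"foot")
print(ray("top",f([(627,134)]),.063))
print("strap front corners px",)
s=manip.read_state(); R=cv2.Rodrigues(s["tool_rot"])[0]; print(R.round(3))
```

```text
jig corners [0.5576 0.2423] 10.45 res mm [[1.7, -0.2], [0.3, 0.8], [-0.6, -1.3], [-1.5, 0.7]] scale 1.0079837488332137
jig holes [0.5586 0.2421] 10.6 res mm [[4.5, 1.1], [4.7, 0.5], [-4.5, -0.7], [-4.7, -1.0]] scale 1.0355865294521291
foot [ 0.5989 -0.2878] -11.46 res mm [[0.3, 0.3], [0.2, 0.3], [-0.1, -1.5], [0.4, -2.5], [-0.7, 0.4], [-1.2, 1.1], [-0.1, 1.7], [1.2, 0.3]] scale 1.0130468645313986
[[ 0.59747088 -0.28767933  0.063     ]]
strap front corners px
[[-0.001  0.358  0.934]
 [-0.002  0.934 -0.358]
 [-1.    -0.002  0.   ]]
```

>>> arm_command(
  rows="2 -4 0 0 0 0.02;4 -8 0 0 0 0.04;6 -12 0 0 0 0.06;8 -16 0 0 0 0.08;10 -20 0 0 0 0.1;12 -24 0 0 0 0.12;14 -28 0 0 0 0.14;15 -31 0 0 0 0.166",
  jaw=6.5,
  grip_force=40,
)

```text
time: 0.77
tcp_pos: [0.3788, 0.3052, 0.2213]
tool_rot: [0.155, 1.565, -0.158]
force: [1.7, 0.3, -0.0]
finger_gap: 0.0652
```

>>> arm_command(
  rows="1.5 -4 0 0 0 0;3 -8 0 0 0 0;4.5 -12 0 0 0 0;6 -16 0 0 0 0;7.5 -20 0 0 0 0;9 -24 0 0 0 0;10.5 -28 0 0 0 0;12 -31 0 0 0 0",
)

```text
time: 1.43
tcp_pos: [0.4979, -0.0058, 0.2212]
tool_rot: [0.155, 1.565, -0.157]
force: [0.2, 1.5, 0.9]
finger_gap: 0.065
```

Run:
```python
from h import *
s=manip.read_state(); R=cv2.Rodrigues(s["tool_rot"])[0]; print(s["time"],s["tcp_pos"],R.round(3),np.degrees(np.arctan2(R[1,1],R[0,1])))
print(ray("top",[(398,283),(375,275)],.19), ray("top",[(366,276)],0.0))
```

```text
1.4333 [ 0.49788731 -0.00579306  0.2212467 ] [[-0.     0.198  0.98 ]
 [-0.001  0.98  -0.198]
 [-1.    -0.001 -0.   ]] 78.58578354487854
[[ 0.39108314 -0.32393331  0.19      ]
 [ 0.4080835  -0.27535903  0.19      ]] [[ 0.38587102 -0.29488652  0.        ]]
```

>>> arm_command(
  rows="1.4 -3.9 0 0 0 0;2.8 -7.8 0 0 0 0;4.2 -11.7 0 0 0 0;5.6 -15.6 0 0 0 0;7 -19.5 0 0 0 0;8.4 -23.4 0 0 0 0;9.5 -27 0 0 0 0;10 -28.2 0 0 0 0",
)

```text
time: 2.1
tcp_pos: [0.5967, -0.2948, 0.2203]
tool_rot: [0.157, 1.567, -0.166]
force: [-1.9, -0.5, 0.6]
finger_gap: 0.0651
```

>>> arm_command(
  rows="0 0 -3 0 0 0;0 0 -6 0 0 0;0 0 -9 0 0 0;0 0 -12 0 0 0;0 0 -13 0 0 0;0 0 -13 0 0 0",
)

```text
time: 2.6
tcp_pos: [0.5944, -0.2933, 0.0867]
tool_rot: [0.158, 1.573, -0.165]
force: [-0.0, -0.3, 0.6]
finger_gap: 0.0652
```

Run:
```python
from h import *
a=shot("scene","s1.png");
s=manip.read_state(); print(s["tcp_pos"],s["force"])
cv2.imwrite("pics/s1c.png",cv2.resize(a[170:290,120:290,::-1],None,fx=4,fy=4))
p=s["tcp_pos"].copy(); print(proj("scene",[p]))
```

```text
[ 0.5959734  -0.29430607  0.08932871] [ 0.5880196  -0.78352578  0.12991403]
[[177.32932193 225.19476367]]
```

View pics/s1c.png

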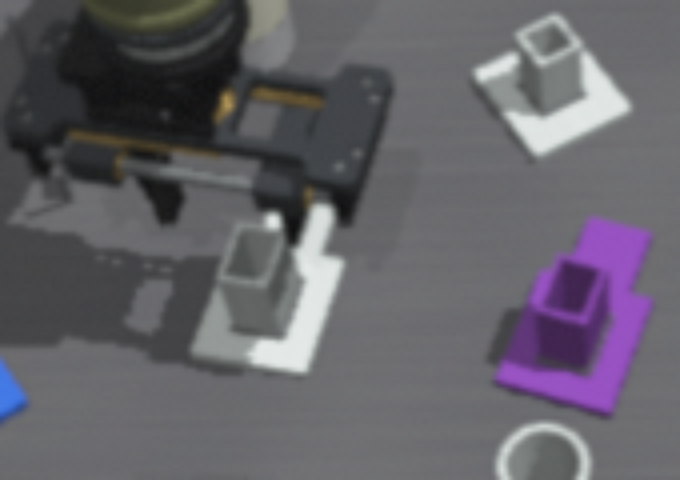

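The stub top is at crop (258,252) and the fingers are just behind and above it, at about (165,215) and (295,235). I'll cross-check the stub position with the scene camera.

Run:
```python
from h import *
print(ray("scene",[(120+255/4,170+250/4)],.063), ray("scene",np.array([(343,260),(308,374),(192,352)])/4+[120,170],.008))
th=np.radians(-11.5);R=np.array([[np.cos(th),-np.sin(th)],[np.sin(th),np.cos(th)]])
print((np.array([(-40,-35),(40,-35),(40,35)])/1000)@R.T+[.598,-.288], (np.array([(-40,35),(40,35),(40,-35)])/1000)@R.T+[.598,-.288])
```

```text
[[ 0.59831815 -0.28407516  0.063     ]] [[ 0.5698215  -0.24295946  0.008     ]
 [ 0.64842641 -0.25766796  0.008     ]
 [ 0.63256907 -0.32711161  0.008     ]]
[[ 0.55182513 -0.31432265]
 [ 0.63021911 -0.33027208]
 [ 0.64417487 -0.26167735]] [[ 0.56578089 -0.24572792]
 [ 0.64417487 -0.26167735]
 [ 0.63021911 -0.33027208]]
```

>>> arm_command(
  rows="0.3 0.8 0 0 0 0;0.3 0.8 -2 0 0 0;0.3 0.8 -4 0 0 0;0.3 0.8 -6 0 0 0;0.3 0.8 -6.6 0 0 0;0.3 0.8 -6.6 0 0 0;0.3 0.8 -6.6 0 0 0",
)

```text
time: 3.23
tcp_pos: [0.6003, -0.2865, 0.0252]
tool_rot: [0.156, 1.567, -0.166]
force: [-0.3, -0.4, 0.3]
finger_gap: 0.0653
```

>>> arm_command(
  rows="0 0 0 0 0 0;0 0 0 0 0 0;0 0 0 0 0 0;0 0 0 0 0 0;0 0 0 0 0 0;0 0 0 0 0 0",
  jaw=2,
  grip_force=40,
)

```text
time: 3.73
tcp_pos: [0.6002, -0.2865, 0.0253]
tool_rot: [0.156, 1.567, -0.166]
force: [-0.5, -0.1, 0.7]
finger_gap: 0.0327
```

>>> arm_command(
  rows="0 0 0 0 0 0;0 0 0 0 0 0;0 0 0 0 0 0;0 0 0 0 0 0",
)

```text
time: 4.07
tcp_pos: [0.6002, -0.2866, 0.0253]
tool_rot: [0.156, 1.567, -0.166]
force: [0.2, -1.0, -0.4]
finger_gap: 0.0299
```

>>> arm_command(
  rows="0 0 1 0 0 0;0 0 3 0 0 0;0 0 6 0 0 0;0 0 9 0 0 0;0 0 10 0 0 0;0 0 10 0 0 0",
)

```text
time: 4.57
tcp_pos: [0.6018, -0.2876, 0.1284]
tool_rot: [0.155, 1.561, -0.167]
force: [0.5, -0.8, -5.1]
finger_gap: 0.0296
```

Run:
```python
from h import *
a=shot("scene","s2.png"); b=shot("top","t2.png")
s=manip.read_state(); print(s["tcp_pos"],s["force"],s["torque"],s["finger_gap"])
cv2.imwrite("pics/s2c.png",np.hstack([cv2.resize(x[:,:,::-1],(400,400)) for x in (a[150:270,110:230],b[140:260,320:440])]))
```

```text
[ 0.59945969 -0.28593316  0.12390674] [-0.55491282 -0.77387331 -6.04255445] [ 0.04569837 -0.00296376 -0.0305889 ] 0.029643899605465374
```

View pics/s2c.png

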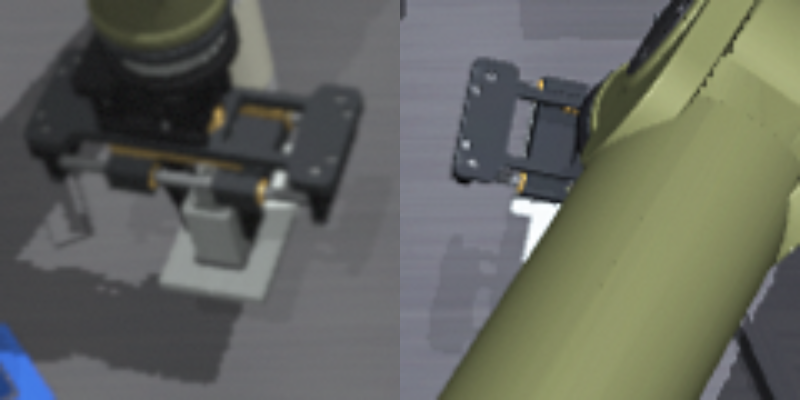

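The foot is gripped (gap 29.6 mm) and lifted, carrying about 6 N. Next I'll move it over the jig.

>>> arm_command(
  rows="0 3 1 0 0 0.02;0 6 2 0 0 0.04;-0.5 10 3 0 0 0.07;-1 13.5 3.5 0 0 0.1;-1 17 3.5 0 0 0.13;-1 20.5 3.5 0 0 0.16;-1 24 3.5 0 0 0.19;-1 27.5 3.5 0 0 0.22",
)

```text
time: 5.33
tcp_pos: [0.5873, -0.009, 0.1561]
tool_rot: [-0.018, 1.579, 0.008]
force: [0.5, -0.0, -5.4]
finger_gap: 0.0297
```

>>> arm_command(
  rows="0.5 3.5 0 0 0 0.02;1 7 0 0 0 0.04;1.5 10.5 0 0 0 0.07;2 14 0 0 0 0.1;2 17.5 0 0 0 0.13;2 21 0 0 0 0.16;2 24 0 0 0 0.16;2 25 0 0 0 0.16",
)

```text
time: 6.0
tcp_pos: [0.6038, 0.249, 0.1522]
tool_rot: [-0.148, 1.579, 0.142]
force: [-0.9, 1.9, -5.3]
finger_gap: 0.0298
```

```bash
cat >> h.py <<'E'
J=np.array([.558,.242]); JY=np.radians(10.5); OX=-.001; OZ=-.0253
def rot(v): return cv2.Rodrigues(np.array(v,float))[0]
RJ=lambda: rot([0,0,JY])
# tool frame when foot level: tool x=-foot z, tool y=foot y, tool z=foot x
FT=np.array([[0,0,1.],[0,1,0],[-1,0,0]])
def goal(tipx,y,h,tilt):
    "foot pose: tongue lower edge at jig x=tipx mm, y, height h above floor, tilt deg -> delta move"
    s=manip.read_state(); Rc=rot(s["tool_rot"])
    Rf=RJ()@rot([0,-np.radians(tilt),0])
    tip=np.r_[J,0]+RJ()@np.array([tipx,y,10+h])/1000
    o=tip+Rf@[.085,0,0]; tcp=o-Rf@[OX,0,OZ]
    d=(tcp-s["tcp_pos"])*100; w=cv2.Rodrigues(Rf@FT@Rc.T)[0].ravel()
    print("delta",d.round(2),w.round(3))
def foot():
    s=manip.read_state(); Rf=rot(s["tool_rot"])@FT.T; o=s["tcp_pos"]+Rf@[OX,0,OZ]
    tip=RJ().T@(o+Rf@[-.085,0,0]-np.r_[J,0])*1000
    E=RJ().T@Rf
    print("t",s["time"],"tip",tip.round(1)-[0,0,10],"tilt",np.degrees(np.arcsin(E[2,0])).round(2),"yaw",np.degrees(np.arctan2(E[1,0],E[0,0])).round(2),"roll",np.degrees(np.arcsin(E[2,1])).round(2),"Fjig",(RJ().T@s["force"]).round(1),"T",(RJ().T@s["torque"]).round(2),"gap",s["finger_gap"].round(4))
E
python3 - <<'E'
from h import *
foot(); goal(-30,1,30,10)
m=np.array([(100,65,10),(100,-65,10),(-125,-65,10),(-125,65,10),(-44,50,31),(-44,-48,31),(-58,50,31),(-58,-48,31),(84,38,26),(-44,38,26),(84,50,26)])/1000
im=cv2.resize(cv2.imread("pics/scene0.png")[170:280,350:460],None,fx=5,fy=5,interpolation=cv2.INTER_CUBIC)
for p in proj("scene",m@RJ().T+np.r_[J,0]): cv2.circle(im,tuple(int(v) for v in (p-[349.6,169.6])*5),3,(0,0,255),1)
cv2.imwrite("pics/jc.png",im)
E
```

```text
Traceback (most recent call last):
  File "h.py", line 32, in foot
    print("t",s["time"],"tip",tip.round(1)-[0,0,10],"tilt",np.degrees(np.arcsin(E[2,0])).round(2),"yaw",np.degrees(np.arctan2(E[1,0],E[0,0])).round(2),"roll",np.degrees(np.arcsin(E[2,1])).round(2),"Fjig",(RJ().T@s["force"]).round(1),"T",(RJ().T@s["torque"]).round(2),"gap",s["finger_gap"].round(4))
                                                                                                                                                                                                                                                                                 ^^^^^^^^^^^^^^^^^^^^^
AttributeError: 'float' object has no attribute 'round'
```

```bash
sed -i 's/s\["finger_gap"\].round(4)/round(s["finger_gap"],4)/' h.py
python3 - <<'E'
from h import *
foot(); goal(-30,1,30,10)
m=np.array([(100,65,10),(100,-65,10),(-125,-65,10),(-125,65,10),(-44,50,31),(-44,-48,31),(-58,50,31),(-58,-48,31),(84,38,26),(-44,38,26),(84,50,26)])/1000
im=cv2.resize(cv2.imread("pics/scene0.png")[170:280,350:460],None,fx=5,fy=5,interpolation=cv2.INTER_CUBIC)
for p in proj("scene",m@RJ().T+np.r_[J,0]): cv2.circle(im,tuple(int(v) for v in (p-[349.6,169.6])*5),3,(0,0,255),1)
cv2.imwrite("pics/jc.png",im)
E
```

```text
t 6.0 tip [-40.   -1.7 118. ] tilt -0.75 yaw 0.09 roll -0.15 Fjig [-0.5  2.  -5.3] T [ 0.28 -0.07 -0.03] gap 0.0298
delta [ 0.35  0.32 -7.23] [ 0.037 -0.184 -0.001]
```

View pics/jc.png

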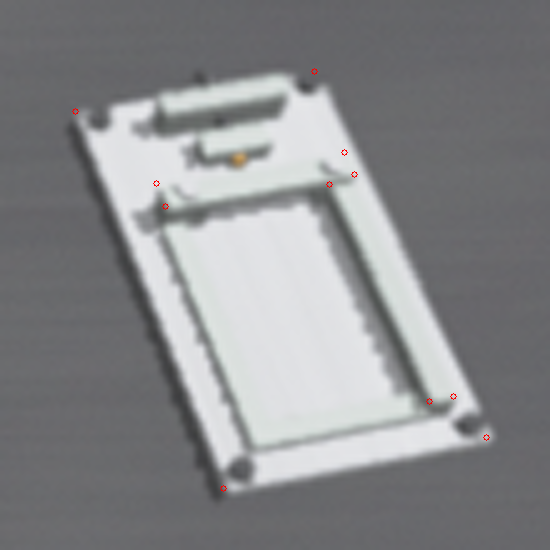

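The overlay agrees with my jig pose to within about 1–3 mm, and the strap and fence points coincide. The orange plunger pin shows at crop (238,158) behind the strap, so I'll get a rough stop estimate from it.

Run:
```python
from h import *
for n,uv in(("scene",np.array([238,158])/5+[349.6,169.6]),("top",np.array([230,397])/5+[114.6,159.6])):
    print(n,RJ().T@(ray(n,[uv],.014)[0]-np.r_[J,0])*1000)
```

```text
scene [-76.78583704   4.54985555  14.        ]
top [-75.62373042   1.46789854  14.        ]
```

>>> arm_command(
  rows="0.3 0.3 -1 0.006 -0.03 0;0.3 0.3 -2 0.012 -0.06 0;0.3 0.3 -3 0.018 -0.09 0;0.3 0.3 -4 0.024 -0.12 0;0.3 0.3 -5 0.03 -0.15 0;0.3 0.3 -6 0.034 -0.17 0;0.35 0.3 -7.2 0.037 -0.184 0;0.35 0.3 -7.2 0.037 -0.184 0",
)

```text
time: 6.67
tcp_pos: [0.6023, 0.25, 0.0741]
tool_rot: [-0.133, 1.402, 0.151]
force: [-2.5, -1.5, -6.2]
finger_gap: 0.0298
```

Run:
```python
from h import *
a=shot("scene","s3.png"); foot(); goal(-34,1,4,10)
im=cv2.resize(a[150:290,340:480,::-1],None,fx=4,fy=4,interpolation=cv2.INTER_CUBIC)
cv2.imwrite("pics/s3c.png",im)
```

```text
t 6.7167 tip [-34.3  -0.2  26.7] tilt 9.5 yaw 0.12 roll -0.15 Fjig [ 0.4 -0.2 -5.8] T [ 0.09  0.37 -0.05] gap 0.0299
delta [-0.02  0.09 -2.2 ] [ 0.004 -0.008 -0.002]
```

View pics/s3c.png

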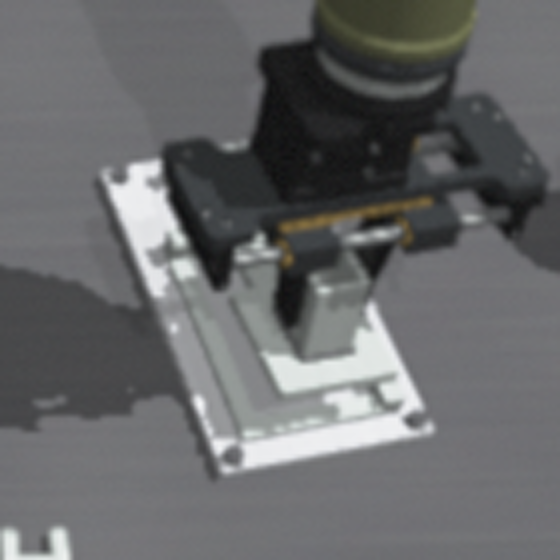

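The foot hangs tilted over the pocket with its heel edge from (280,393) to (398,373). I'll check its position in the jig from that.

Run:
```python
from h import *
E=rot([0,-np.radians(9.5),0]); tip=np.array([-34.3,-.2,36.7])
for y in(-35,35):
    p=tip+E@np.array([125,y,0]); q=proj("scene",[np.r_[J,0]+RJ()@p/1000])[0]; print("lower heel",p.round(1),(q-[339.6,149.6])*4)
z=(tip+E@[125,0,0])[2]/1000
for u in [(280,395),(400,374)]: print(RJ().T@(ray("scene",[np.array(u)/4+[339.6,149.6]],z)[0]-np.r_[J,0])*1000)
```

```text
lower heel [ 89.  -35.2  57.3] [279.67797365 402.12676815]
lower heel [89.  34.8 57.3] [396.30157873 380.38796836]
[ 84.60409912 -33.36610719  57.33095073]
[85.42048723 38.53282525 57.33095073]
```

>>> arm_command(
  rows="0 0.1 -0.5 0.004 -0.008 0;0 0.1 -1 0.004 -0.008 0;0 0.1 -1.5 0.004 -0.008 0;0 0.1 -1.9 0.004 -0.008 0;0 0.1 -2 0.004 -0.008 0;0 0.1 -2 0.004 -0.008 0",
)

```text
time: 7.22
tcp_pos: [0.6035, 0.2513, 0.0554]
tool_rot: [-0.129, 1.393, 0.153]
force: [-0.7, -0.1, -5.3]
finger_gap: 0.0295
```

```bash
python3 -c "
from h import *
foot()"
```

```text
t 7.2167 tip [-33.9   0.7   5.6] tilt 9.96 yaw 0.09 roll -0.03 Fjig [-0.7  0.1 -5.3] T [0.03 0.39 0.02] gap 0.0295
```

>>> arm_command(
  rows="0 0 -0.1 0 0 0;0 0 -0.2 0 0 0;0 0 -0.3 0 0 0;0 0 -0.4 0 0 0;0 0 -0.4 0 0 0;0 0 -0.4 0 0 0",
)

```text
time: 7.72
tcp_pos: [0.6035, 0.2513, 0.0514]
tool_rot: [-0.129, 1.393, 0.153]
force: [0.4, 0.2, -5.1]
finger_gap: 0.0298
```

>>> arm_command(
  rows="0 0 -0.05 0 0 0;0 0 -0.1 0 0 0;0 0 -0.1 0 0 0",
)

```text
time: 7.97
tcp_pos: [0.6034, 0.2514, 0.0503]
tool_rot: [-0.13, 1.393, 0.153]
force: [-0.2, 0.1, -5.1]
finger_gap: 0.03
```

```bash
python3 -c "
from h import *
foot()"
```

```text
t 7.9667 tip [-34.    0.8   0.6] tilt 9.95 yaw 0.1 roll -0.03 Fjig [-0.2  0.2 -5.1] T [ 0.06  0.36 -0.03] gap 0.03
```

>>> arm_command(
  rows="0 0 -0.05 0 0 0;0 0 -0.1 0 0 0;0 0 -0.1 0 0 0",
)

```text
time: 8.22
tcp_pos: [0.6035, 0.2514, 0.0495]
tool_rot: [-0.129, 1.393, 0.153]
force: [-0.2, 0.1, -4.3]
finger_gap: 0.0296
```

```bash
python3 -c "
from h import *
foot()"
```

```text
t 8.2167 tip [-33.9   0.8  -0.3] tilt 9.96 yaw 0.09 roll -0.02 Fjig [-0.1  0.1 -4.3] T [ 0.03  0.52 -0.03] gap 0.0296
```

>>> arm_command(
  rows="-0.2 -0.04 0.1 0 0 0;-0.5 -0.09 0.1 0 0 0;-0.8 -0.15 0.1 0 0 0;-1.1 -0.2 0.1 0 0 0;-1.4 -0.26 0.1 0 0 0;-1.7 -0.31 0.1 0 0 0;-1.97 -0.36 0.1 0 0 0;-1.97 -0.36 0.1 0 0 0",
)

```text
time: 8.88
tcp_pos: [0.583, 0.2477, 0.0504]
tool_rot: [-0.13, 1.393, 0.154]
force: [0.8, 1.2, -4.9]
finger_gap: 0.0298
```

```bash
python3 -c "
from h import *
foot()"
```

```text
t 8.8833 tip [-54.7   0.9   0.6] tilt 9.92 yaw 0.1 roll -0.02 Fjig [ 1.   1.  -4.9] T [0.12 0.39 0.  ] gap 0.0298
```

>>> arm_command(
  rows="-0.2 -0.04 0 0 0 0;-0.4 -0.07 0 0 0 0;-0.52 -0.1 0 0 0 0;-0.52 -0.1 0 0 0 0",
)

```text
time: 9.22
tcp_pos: [0.5775, 0.2467, 0.0503]
tool_rot: [-0.13, 1.394, 0.154]
force: [-0.7, 0.1, -5.3]
finger_gap: 0.0299
```

>>> arm_command(
  rows="-0.01 0.05 0 0 0 0;-0.02 0.1 0 0 0 0;-0.03 0.15 0 0 0 0;-0.03 0.15 0 0 0 0",
)

```text
time: 9.55
tcp_pos: [0.5772, 0.2484, 0.0503]
tool_rot: [-0.13, 1.394, 0.154]
force: [0.1, 0.8, -4.9]
finger_gap: 0.0296
```

```bash
python3 -c "
from h import *
foot()"
```

```text
t 9.55 tip [-60.3   2.6   0.6] tilt 9.9 yaw 0.12 roll -0.01 Fjig [ 0.2  0.8 -4.9] T [ 0.05  0.4  -0.02] gap 0.0296
```

>>> arm_command(
  rows="-0.01 0.05 0 0 0 0;-0.02 0.1 0 0 0 0;-0.02 0.1 0 0 0 0",
)

```text
time: 9.8
tcp_pos: [0.5772, 0.2489, 0.0503]
tool_rot: [-0.13, 1.394, 0.153]
force: [0.6, -1.6, -5.1]
finger_gap: 0.0297
```

>>> arm_command(
  rows="-0.01 0.05 0 0 0 0;-0.02 0.1 0 0 0 0;-0.02 0.1 0 0 0 0",
)

```text
time: 10.05
tcp_pos: [0.5772, 0.249, 0.0503]
tool_rot: [-0.131, 1.394, 0.152]
force: [-0.5, -2.4, -3.5]
finger_gap: 0.0296
```

```bash
python3 -c "
from h import *
foot()"
```

```text
t 10.05 tip [-60.2   3.2   0.6] tilt 9.89 yaw 0.1 roll -0.11 Fjig [-0.9 -2.3 -3.5] T [-0.75  0.4  -0.02] gap 0.0296
```

```bash
python3 -c "
from h import *
for t in (10,7.5,5,2.5,0): goal(-61,1.8,0.6,t)"
```

```text
delta [-0.06 -0.17  0.02] [ 0.002 -0.001 -0.001]
delta [ 0.11 -0.14 -0.34] [-0.006  0.041 -0.001]
delta [ 0.25 -0.11 -0.7 ] [-0.014  0.084 -0.001]
delta [ 0.39 -0.09 -1.07] [-0.022  0.127 -0.002]
delta [ 0.5  -0.06 -1.44] [-0.03   0.17  -0.002]
```

>>> arm_command(
  rows="-0.06 -0.17 0 0 0 0;0.11 -0.14 -0.34 -0.006 0.041 -0.001;0.25 -0.11 -0.7 -0.014 0.084 -0.001;0.39 -0.09 -1.07 -0.022 0.127 -0.002;0.45 -0.08 -1.25 -0.026 0.149 -0.002;0.5 -0.06 -1.44 -0.03 0.17 -0.002;0.5 -0.06 -1.44 -0.03 0.17 -0.002",
)

```text
time: 10.63
tcp_pos: [0.5831, 0.2494, 0.0356]
tool_rot: [-0.143, 1.565, 0.144]
force: [0.2, 0.3, -3.9]
finger_gap: 0.0296
```

```bash
python3 -c "
from h import *
foot()"
```

```text
t 10.6333 tip [-59.9   2.8   0.2] tilt 0.04 yaw -0.02 roll 0.02 Fjig [ 0.3  0.3 -3.9] T [ 0.2  -0.11 -0.08] gap 0.0296
```

>>> arm_command(
  rows="0.01 -0.05 -0.03 0 0 0;0.01 -0.05 -0.06 0 0 0;0.01 -0.05 -0.06 0 0 0;0.01 -0.05 -0.06 0 0 0",
)

```text
time: 10.97
tcp_pos: [0.5832, 0.2494, 0.0355]
tool_rot: [-0.143, 1.564, 0.145]
force: [0.2, 0.6, -2.9]
finger_gap: 0.0297
```

```bash
python3 -c "
from h import *
foot()"
```

```text
t 10.9667 tip [-59.8   2.8   0.1] tilt 0.1 yaw -0.01 roll 0.07 Fjig [ 0.3  0.5 -2.9] T [ 0.14  0.18 -0.01] gap 0.0297
```

>>> arm_command(
  rows="-0.2 -0.04 0 0 0 0;-0.4 -0.07 0 0 0 0;-0.6 -0.11 0 0 0 0;-0.8 -0.15 0 0 0 0;-0.9 -0.17 0 0 0 0;-1 -0.19 0 0 0 0;-1 -0.19 0 0 0 0",
)

```text
time: 11.55
tcp_pos: [0.573, 0.2475, 0.0356]
tool_rot: [-0.143, 1.564, 0.145]
force: [0.1, -0.3, -3.5]
finger_gap: 0.0302
```

```bash
python3 -c "
from h import *
foot()"
```

```text
t 11.55 tip [-70.2   2.7   0.1] tilt 0.1 yaw -0.01 roll 0.08 Fjig [ 0.1 -0.3 -3.5] T [ 0.01 -0.03 -0.03] gap 0.0302
```

>>> arm_command(
  rows="-0.05 -0.01 0 0 0 0;-0.1 -0.02 0 0 0 0;-0.15 -0.03 0 0 0 0;-0.2 -0.04 0 0 0 0;-0.2 -0.04 0 0 0 0",
)

```text
time: 11.97
tcp_pos: [0.571, 0.2471, 0.0356]
tool_rot: [-0.143, 1.564, 0.145]
force: [0.8, -0.7, -2.7]
finger_gap: 0.0294
```

>>> arm_command(
  rows="-0.05 -0.01 0 0 0 0;-0.1 -0.02 0 0 0 0;-0.15 -0.03 0 0 0 0;-0.15 -0.03 0 0 0 0",
)

```text
time: 12.3
tcp_pos: [0.5695, 0.2468, 0.0356]
tool_rot: [-0.143, 1.564, 0.145]
force: [0.8, 0.3, -3.0]
finger_gap: 0.0296
```

```bash
python3 -c "
from h import *
foot()"
```

```text
t 12.3 tip [-73.7   2.6   0.2] tilt 0.11 yaw -0.01 roll 0.08 Fjig [ 0.9  0.2 -3. ] T [ 0.01 -0.26 -0.02] gap 0.0296
```

>>> arm_command(
  rows="-0.05 -0.01 0 0 0 0;-0.1 -0.02 0 0 0 0;-0.1 -0.02 0 0 0 0",
)

```text
time: 12.55
tcp_pos: [0.5685, 0.2466, 0.0357]
tool_rot: [-0.143, 1.564, 0.145]
force: [1.0, -0.2, -3.9]
finger_gap: 0.0299
```

>>> arm_command(
  rows="-0.05 -0.01 0 0 0 0;-0.1 -0.02 0 0 0 0;-0.1 -0.02 0 0 0 0",
)

```text
time: 12.8
tcp_pos: [0.5675, 0.2464, 0.0357]
tool_rot: [-0.143, 1.564, 0.145]
force: [1.3, 0.3, -3.4]
finger_gap: 0.0299
```

>>> arm_command(
  rows="-0.05 -0.01 0 0 0 0;-0.1 -0.02 0 0 0 0;-0.1 -0.02 0 0 0 0",
)

```text
time: 13.05
tcp_pos: [0.5665, 0.2462, 0.0357]
tool_rot: [-0.143, 1.564, 0.145]
force: [2.6, 0.0, -3.8]
finger_gap: 0.0297
```

```bash
python3 -c "
from h import *
foot()"
```

```text
t 13.05 tip [-76.8   2.6   0.2] tilt 0.13 yaw -0.0 roll 0.08 Fjig [ 2.6 -0.4 -3.8] T [ 0.02 -0.38  0.02] gap 0.0297
```

>>> arm_command(
  rows="-0.05 -0.01 0 0 0 0;-0.1 -0.02 0 0 0 0;-0.1 -0.02 0 0 0 0",
)

```text
time: 13.3
tcp_pos: [0.5663, 0.2462, 0.036]
tool_rot: [-0.142, 1.562, 0.145]
force: [4.1, 1.0, -4.4]
finger_gap: 0.0297
```

>>> arm_command(
  rows="-0.05 -0.01 0 0 0 0;-0.1 -0.02 0 0 0 0;-0.1 -0.02 0 0 0 0",
)

```text
time: 13.55
tcp_pos: [0.5662, 0.2462, 0.0363]
tool_rot: [-0.142, 1.56, 0.146]
force: [4.7, 1.0, -5.3]
finger_gap: 0.0295
```

```bash
python3 -c "
from h import *
foot()"
```

```text
t 13.55 tip [-77.    2.7   0.5] tilt 0.36 yaw -0.0 roll 0.1 Fjig [ 4.8  0.1 -5.3] T [ 0.12 -1.27  0.02] gap 0.0295
```

>>> arm_command(
  rows="-0.1 -0.02 -0.05 0 0.006 0;-0.1 -0.02 -0.1 0 0.006 0;-0.11 0.03 -0.1 0 0.006 0;-0.12 0.08 -0.1 0 0.006 0;-0.12 0.08 -0.1 0 0.006 0",
)

```text
time: 13.97
tcp_pos: [0.5663, 0.2463, 0.0359]
tool_rot: [-0.142, 1.563, 0.145]
force: [5.0, -0.5, -4.6]
finger_gap: 0.0294
```

```bash
python3 -c "
from h import *
foot()"
```

```text
t 13.9667 tip [-76.9   2.8   0.4] tilt 0.16 yaw -0.01 roll 0.11 Fjig [ 4.8 -1.4 -4.6] T [-0.32 -1.16  0.2 ] gap 0.0294
```

>>> arm_command(
  rows="-0.05 -0.01 -0.1 0 0 0;-0.05 -0.01 -0.2 0 0 0;-0.05 -0.01 -0.25 0 0.003 0;-0.05 -0.01 -0.25 0 0.003 0",
)

```text
time: 14.3
tcp_pos: [0.5666, 0.2463, 0.0353]
tool_rot: [-0.141, 1.565, 0.146]
force: [1.4, -0.9, 6.8]
finger_gap: 0.0298
```

```bash
python3 -c "
from h import *
foot()"
```

```text
t 14.3 tip [-76.8   2.7  -0.1] tilt 0.05 yaw -0.01 roll 0.16 Fjig [ 1.2 -1.2  6.8] T [-0.46 -0.11  0.  ] gap 0.0298
```

>>> arm_command(
  rows="-0.06 0.04 -0.1 0 0 0;-0.08 0.14 -0.1 0 0 0;-0.1 0.2 -0.1 0 0 0;-0.1 0.2 -0.1 0 0 0",
)

```text
time: 14.63
tcp_pos: [0.5666, 0.2464, 0.0353]
tool_rot: [-0.143, 1.564, 0.144]
force: [2.4, -3.5, 5.9]
finger_gap: 0.0296
```

```bash
python3 -c "
from h import *
foot()"
```

```text
t 14.6333 tip [-76.7   2.9  -0.2] tilt 0.1 yaw -0.04 roll 0.04 Fjig [ 1.8 -3.9  5.9] T [-1.32 -0.23  0.11] gap 0.0296
```

>>> arm_command(
  rows="-0.08 0.03 0 0 0 0;-0.1 0.13 0 0 0 0;-0.12 0.23 0 0 0 0;-0.12 0.23 0 0 0 0;-0.12 0.23 0 0 0 0",
)

```text
time: 15.05
tcp_pos: [0.5664, 0.2469, 0.0353]
tool_rot: [-0.145, 1.563, 0.142]
force: [6.3, -3.7, 1.5]
finger_gap: 0.0298
```

```bash
python3 -c "
from h import *
foot()"
```

```text
t 15.05 tip [-76.8   3.3  -0.2] tilt 0.16 yaw -0.03 roll -0.11 Fjig [ 5.5 -4.8  1.5] T [-1.19 -0.71  0.44] gap 0.0298
```

>>> arm_command(
  rows="-0.15 0 -0.03 0 0 0;-0.25 -0.02 -0.06 0 0 0;-0.25 -0.02 -0.1 0 0 0;-0.25 -0.02 -0.1 0 0 0",
)

```text
time: 15.38
tcp_pos: [0.5663, 0.2468, 0.0355]
tool_rot: [-0.144, 1.558, 0.142]
force: [7.1, -1.8, 3.8]
finger_gap: 0.0298
```

```bash
python3 -c "
from h import *
foot()"
```

```text
t 15.3833 tip [-76.7   3.1  -0.4] tilt 0.45 yaw -0.03 roll -0.12 Fjig [ 6.7 -3.   3.8] T [-0.69 -1.17  0.25] gap 0.0298
```

>>> arm_command(
  rows="-0.05 0.1 0 0 0.007 0;-0.05 0.2 0 0 0.007 0;-0.06 0.25 0 0 0.007 0;-0.06 0.25 0 0 0.007 0;-0.06 0.25 0 0 0.007 0;-0.06 0.25 0 0 0.007 0",
  grip_force=3,
)

```text
time: 15.88
tcp_pos: [0.5659, 0.2469, 0.0354]
tool_rot: [-0.145, 1.566, 0.14]
force: [4.4, -6.5, 2.1]
finger_gap: 0.0302
```

```bash
python3 -c "
from h import *
foot()"
```

```text
t 15.8833 tip [-77.3   3.5   0.1] tilt -0.01 yaw -0.11 roll -0.19 Fjig [ 3.1 -7.2  2.1] T [-1.23 -0.44  0.09] gap 0.0302
```

>>> arm_command(
  rows="-0.1 0.15 0 0 0 0;-0.15 0.15 0 0 0 0;-0.2 0.15 0 0 0 0;-0.2 0.15 0 0 0 0;-0.2 0.15 0 0 0 0",
  grip_force=15,
)

```text
time: 16.3
tcp_pos: [0.5658, 0.2469, 0.0355]
tool_rot: [-0.146, 1.563, 0.137]
force: [6.9, -3.8, -0.0]
finger_gap: 0.0299
```

```bash
python3 -c "
from h import *
foot()"
```

```text
t 16.3 tip [-77.4   3.5   0. ] tilt 0.16 yaw -0.17 roll -0.31 Fjig [ 6.1 -4.9 -0. ] T [-1.12 -1.33  0.14] gap 0.0299
```

>>> arm_command(
  rows="-0.02 0.02 -0.03 0 0 0;-0.02 0.02 -0.03 0 0 0;-0.02 0.02 -0.03 0 0 0",
)

```text
time: 16.55
tcp_pos: [0.5659, 0.2468, 0.0354]
tool_rot: [-0.146, 1.562, 0.137]
force: [4.9, -3.2, 3.9]
finger_gap: 0.0296
```

>>> arm_command(
  rows="0 0 0 0 0 0;0 0 0 0 0 0;0 0 0 0 0 0;0 0 0 0 0 0;0 0 0 0 0 0;0 0 0 0 0 0",
  jaw=5,
)

```text
time: 17.05
tcp_pos: [0.5653, 0.2471, 0.0351]
tool_rot: [-0.146, 1.563, 0.138]
force: [-0.4, 0.3, -0.7]
finger_gap: 0.0496
```

```bash
python3 -c "
from h import *
foot()"
```

```text
t 17.05 tip [-77.8   3.8  -0.4] tilt 0.13 yaw -0.16 roll -0.32 Fjig [-0.3  0.3 -0.7] T [ 0.08  0.02 -0.04] gap 0.0496
```

>>> arm_command(
  rows="0 0 -0.2 0 0 0;0 0 -0.4 0 0 0;0 0 -0.4 0 0 0;0 0 -0.4 0 0 0",
  jaw=4,
)

```text
time: 17.38
tcp_pos: [0.5651, 0.2471, 0.0308]
tool_rot: [-0.146, 1.564, 0.137]
force: [1.0, -0.0, 0.4]
finger_gap: 0.0407
```

>>> arm_command(
  rows="-0.02 0.1 0 0 0 0;-0.04 0.2 0 0 0 0;-0.06 0.3 0 0 0 0;-0.08 0.4 0 0 0 0;-0.09 0.47 0 0 0 0;-0.1 0.52 0 0 0 0;-0.1 0.52 0 0 0 0",
)

```text
time: 17.97
tcp_pos: [0.5643, 0.2514, 0.0308]
tool_rot: [-0.146, 1.564, 0.136]
force: [0.6, -2.1, 0.7]
finger_gap: 0.0405
```

```bash
python3 -c "
from h import *
foot()"
```

```text
t 17.9667 tip [-78.1   8.2  -4.6] tilt 0.1 yaw -0.19 roll -0.38 Fjig [ 0.2 -2.1  0.7] T [-0.43  0.08  0.05] gap 0.0405
```

>>> arm_command(
  rows="-0.02 0.1 0 0 0 0;-0.03 0.15 0 0 0 0;-0.03 0.15 0 0 0 0;-0.03 0.15 0 0 0 0",
)

```text
time: 18.3
tcp_pos: [0.5644, 0.2517, 0.0309]
tool_rot: [-0.147, 1.564, 0.135]
force: [1.5, -4.8, 1.6]
finger_gap: 0.0398
```

```bash
python3 -c "
from h import *
foot()"
```

```text
t 18.3 tip [-77.9   8.5  -4.5] tilt 0.1 yaw -0.23 roll -0.45 Fjig [ 0.6 -5.   1.6] T [-1.    0.04  0.  ] gap 0.0398
```

>>> arm_command(
  rows="0.05 -0.25 0 0 0 0;0.1 -0.5 0 0 0 0;0.1 -0.5 2 0 0 0;0.1 -0.5 4 0 0 0;0.1 -0.5 5 0 0 0",
)

```text
time: 18.72
tcp_pos: [0.5662, 0.2483, 0.0831]
tool_rot: [-0.145, 1.561, 0.137]
force: [-0.2, 0.4, 0.6]
finger_gap: 0.0401
```

>>> arm_command(
  rows="2 0.4 0 0 0 0;4 0.75 0 0 0 0;4.9 0.9 0 0 0 0;4.9 0.9 0 0 0 0;4.9 0.9 0 0 0 0",
  jaw=0,
)

```text
time: 19.13
tcp_pos: [0.6144, 0.2573, 0.0823]
tool_rot: [-0.145, 1.563, 0.137]
force: [0.4, -0.0, -0.4]
finger_gap: 0.0144
```

Run:
```python
from h import *
foot(); print(RJ().T@(manip.read_state()["tcp_pos"]-np.r_[J,0])*1000)
a=shot("scene","s4.png")
cv2.imwrite("pics/s4c.png",cv2.resize(a[150:290,340:480,::-1],None,fx=4,fy=4,interpolation=cv2.INTER_CUBIC))
```

```text
t 19.1333 tip [-27.7   4.9  46.7] tilt 0.15 yaw -0.2 roll -0.33 Fjig [ 0.4 -0.1 -0.4] T [0.06 0.03 0.  ] gap 0.0144
[58.26531863  4.73293573 82.26834524]
```

View pics/s4c.png

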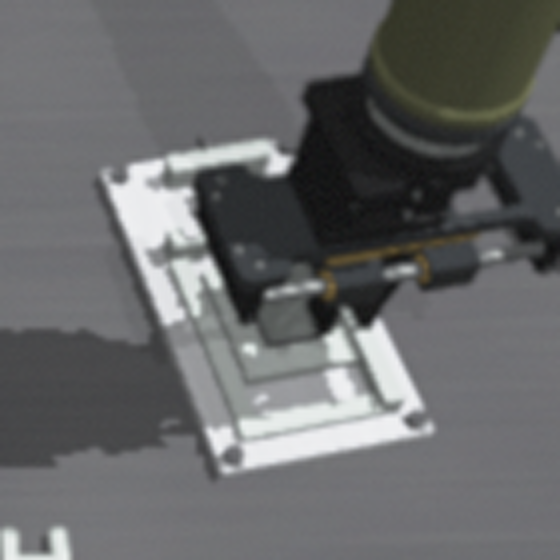

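The plate is in the pocket with its tongue under the strap and its heel edge at about (248,380)–(355,362). The wrist hides the stub's far side. I'll now confirm it is home with a gentle push on the stub's heel-side face.

>>> arm_command(
  rows="0.03 -0.17 -2 0 0 0;0.03 -0.17 -4 0 0 0;0.03 -0.17 -5.2 0 0 0;0.03 -0.17 -5.2 0 0 0;0.03 -0.17 -5.2 0 0 0",
)

```text
time: 19.6
tcp_pos: [0.6132, 0.2554, 0.0297]
tool_rot: [-0.146, 1.565, 0.137]
force: [-0.6, 0.2, 0.1]
finger_gap: 0.0005
```

>>> arm_command(
  rows="-0.3 -0.06 0 0 0 0;-0.6 -0.11 0 0 0 0;-0.9 -0.17 0 0 0 0;-1.2 -0.22 0 0 0 0;-1.4 -0.26 0 0 0 0;-1.5 -0.28 0 0 0 0;-1.5 -0.28 0 0 0 0",
)

```text
time: 20.18
tcp_pos: [0.5984, 0.2528, 0.0301]
tool_rot: [-0.146, 1.564, 0.137]
force: [-0.1, 0.3, -0.4]
finger_gap: 0.0006
```

>>> arm_command(
  rows="-0.1 -0.02 0 0 0 0;-0.2 -0.04 0 0 0 0;-0.3 -0.06 0 0 0 0;-0.3 -0.06 0 0 0 0",
)

```text
time: 20.52
tcp_pos: [0.598, 0.2525, 0.0311]
tool_rot: [-0.145, 1.559, 0.138]
force: [6.7, 1.0, -1.9]
finger_gap: 0.0006
```

Run:
```python
from h import *
foot(); print(RJ().T@(manip.read_state()["tcp_pos"]-np.r_[J,0])*1000)
```

```text
t 20.5167 tip [-44.6   3.2  -4.8] tilt 0.41 yaw -0.18 roll -0.31 Fjig [ 6.8 -0.2 -1.9] T [ 0.08 -1.3   0.08] gap 0.0006
[41.22292612  3.07421125 31.12888758]
```

>>> arm_command(
  rows="-0.2 -0.04 -0.05 0 0 0;-0.35 -0.07 -0.05 0 0.005 0;-0.35 -0.07 -0.05 0 0.005 0;-0.35 -0.07 -0.05 0 0.005 0",
)

```text
time: 20.85
tcp_pos: [0.5978, 0.2524, 0.0318]
tool_rot: [-0.143, 1.556, 0.138]
force: [6.9, 1.8, -2.0]
finger_gap: 0.0007
```

Run:
```python
from h import *
foot(); print(RJ().T@(manip.read_state()["tcp_pos"]-np.r_[J,0])*1000)
```

```text
t 20.85 tip [-44.7   3.2  -4.3] tilt 0.54 yaw -0.2 roll -0.23 Fjig [ 7.1  0.5 -2. ] T [ 0.05 -1.67 -0.  ] gap 0.0007
[41.04125459  2.95432854 31.79308515]
```

>>> arm_command(
  rows="0.5 0.1 0 0 0 0;1.5 0.3 0 0 0 0;1.8 0.35 2 0 0 0;1.8 0.35 6 0 0 0;1.8 0.35 10 0 0 0;1.8 0.35 14 0 0 0;1.8 0.35 17 0 0 0;1.8 0.35 17 0 0 0",
)

```text
time: 21.52
tcp_pos: [0.6191, 0.2569, 0.21]
tool_rot: [-0.139, 1.546, 0.142]
force: [1.3, -0.6, 0.8]
finger_gap: 0.0002
```

>>> arm_command(
  rows="0 -4 0 0 0 0;0 -8 0 0 0 0;0 -12 0 0 0 0;0 -16 0 0 0 0;0 -20 0 0 0 0;0 -24 0 0 0 0;0 -26 0 0 0 0;0 -26 0 0 0 0",
)

```text
time: 22.18
tcp_pos: [0.6181, -0.0116, 0.2101]
tool_rot: [-0.134, 1.548, 0.131]
force: [0.0, -0.8, -0.1]
finger_gap: 0.0007
```

Run:
```python
from h import *
foot()
a=shot("scene","s5.png"); b=shot("top","t5.png")
A=cv2.resize(a[170:280,345:455,::-1],(550,550),interpolation=cv2.INTER_CUBIC); B=cv2.resize(b[160:270,110:210,::-1],None,fx=2.5,fy=5,interpolation=cv2.INTER_CUBIC)
B=cv2.resize(b[165:267,120:195,::-1],(250,340),interpolation=cv2.INTER_CUBIC)
o=np.zeros((550,800,3),np.uint8); o[:,:550]=A; o[:340,550:]=B; cv2.imwrite("pics/s5c.png",o)
```

```text
t 22.1833 tip [ -72.7 -259.1  173.3] tilt 1.05 yaw -0.81 roll -0.2 Fjig [-0.1 -0.8 -0.1] T [0.02 0.08 0.01] gap 0.0007
```

View pics/s5c.png

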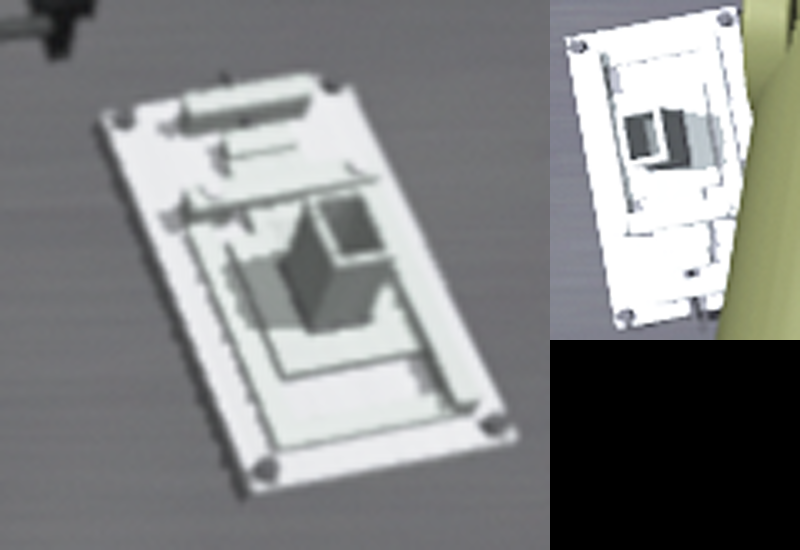

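The foot lies flat and square, with its heel edge from (285,380) to (425,355) parallel to the heel rail. The orange plunger is no longer visible, the tongue end meets the stop line at (240–295,152), and the plate's +y edge is on the fence. I'm handing it in.

Run:
```python
from h import *
uv=np.array([(285,380),(425,355)])/5+[344.6,169.6]
print((ray("scene",uv,.018)-np.r_[J,0])@RJ()*1000)
manip.job_done()
```

```text
[[ 52.42397736 -31.89446606  18.        ]
 [ 52.83511922  38.2696752   18.        ]]
the job is handed in; nothing more can be done
```

The tongued foot is loaded in the jig, released and handed in at about 22 s of the 54 s allowed. It went in tilted about 10°, tongue under the strap, and was then levelled onto the floor. I found the end stop by feel and then pushed the foot against the fence.

**Last checks**
- **End stop:** the foot stopped hard with the tongue tip at jig x of about -77. After release, a push of about 7 N on the stub moved it less than 0.2 mm.
- **Plunger:** the orange pin is no longer visible in the final picture, so it appears pushed in. I had no direct reading of it.
- **Fence:** a 5 N push on the stub found it up against the fence, at about y = +3.
- **Square and flat:** the heel edge is parallel to the jig, with its two ends agreeing to 0.4 mm in x. The plate looks flat on the pocket floor.
- **Other objects:** I never touched the plain foot, pipe stub or spray can, and did not photograph them again at the end. The arm is clear of everything.

**Disagreement:** the scene camera puts the heel at x of about +52.5, while the arm readings imply about +48. That camera's readings were also several millimetres off the arm's and the top camera's earlier, so I relied on the contact readings.

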